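# Load the slotted specimen case

### The arm

A 7-joint arm with a two-finger parallel gripper is mounted at the origin on the work surface. World frame = base frame: x ahead of the robot, y to its left, z up, the work surface at z = 0. Lengths are in mm, angles in degrees, forces in N, time in s.
With the tool pointing down it reaches from about 425 to 825 mm from the base axis. Payload 3.6 kg.
Tool frame: the origin (TCP) lies on the centre line of the jaws, within the pads' length; the fingertips stand 19 mm ahead of it and the grasp point (between the pads) is the TCP (r.tcp_to_tips is the distance from the TCP to the fingertips, in mm); z points along the fingers, y is the direction in which the jaws open and shut (so a half turn about z gives the same grasp; the last joint's range is limited). The gripper opens to 85 mm and grips with 20 to 120 N. Pads are 22 mm wide; open, the fingers measure 114 mm over their backs; the gripper's body (76 mm by 85 mm) begins 54 mm behind the grasp point. The pads swing forward as they close: fully open they stand 13 mm farther back than shut.
Start: joints at [73.425, 35.231, -0.722, 81.555, 0.464, 63.22, -2.315], TCP at [168.873, -627.651, 250.297] pointing down, gripper open.
Joint ranges: [-178.69, 178.69], [-17.37, 117.87], [-77.05, 75.6], [15.02, 138.74], [-78.02, 258.01], [0.78, 113.62], [-162.83, 162.83]. Speed limits (degrees/s): [159.86, 159.86, 180, 180, 180, 180, 180].

### API

Orientations are given as a 3x3 rotation matrix whose columns are the frame's x, y, z axes.
In Python, from rig import monitor, imaging, ticket, r gives the robot as it stands. The module is installed in compiled form; this text tells all that it offers.
- The arm moves only by the shell command python3 -m pendant 'ROWS' [OPENING] [FORCE]. ROWS is JSON, a list of rows, each a list of 4 numbers: the shift along the tool's x, y, z in m, then the turn about the tool's z in degrees. A call has exactly 10 rows; each row is the pose to reach, as a shift and turn from the pose commanded when the call began, along the tool's axes at that moment; what a row does not reach only later rows make up. A row lasts 1/8 s, in which the tool goes at most 62.5 mm and 10.7 degrees, less where a joint would pass 70% of its speed; a pose out of reach is approached as far as the arm can. A call with a gripper value outside its range is refused whole. OPENING is the closure, from 0 (fully open) to 1 (shut), set as the call begins (- or left out, the last holds). The fingers move at their own pace and stop on an object; FORCE is the grip in N (left out, the last holds). Time passes only in rows, so rows that repeat a pose let the fingers close, or fill a call up. It gives the time, the measured TCP pose, the force and the opening at its end, in the units of the state.
- monitor.observe(): the state, without advancing time (a new reading comes with each control period).
- imaging.capture(name): name is "scene" or "side" or "wrist"; returns a dict with "img" (400x640x3 uint8, red, green, blue), "camera_matrix" (3x3 intrinsics, pixels), "extrinsics" (4x4, takes a point from camera to world coordinates); the wrist camera has in their place "T_tool_cam" (4x4, takes a point from camera to tool coordinates, whose origin is the TCP and whose axes are the flange's). Camera axes: x right, y up, looking along -z (the intrinsics and any distortion apply to the point x, -y, -z); pixel columns grow to the right and rows downward; lengths in mm; the calibration is good to about 2 mm. A picture is of the moment at which its call begins: read the wrist's pose just before it. There is no depth.
- ticket.finish_job(): hands the job in, once; it reports no verdict.
The state is a dict: "time": time; "joints": joint angles; "qd": joint speeds; "tau": joint torques, N m; "ee_pos": TCP position; "orientation": TCP orientation; "ft_force": force on the tool from outside, world axes, zero at the start; "torque": the same for the moment, N m; "grip_width": opening from 0.0 (shut) to 1.0 (fully open).
Only numpy, scipy, OpenCV 4.12 (cv2) and the standard library are available. Lean on these libraries where they do the work, as an engineer would, in place of code of your own. Each camera call takes 0.05 s, during which the arm holds its last target. There are 200 camera calls.

### The job

Unlock both black quarter-turn fasteners on the case's cover by turning each a quarter turn clockwise, then swing the cover wide open, clear of the loading bay. Take every specimen stand from the grey tray, set it down in the bay and slide it into the channel, its foot under the two overhanging lips and its stem passing along the slit, until its foot is wholly under the lips and it stands upright there. Finally swing the cover shut over the empty bay, and leave the dishes, the loupe and the forceps where they are.

Things in the scene. Friction and masses are not known exactly. Their poses are not given: they have to be found in the camera images.
- case: White enamelled low case fixed to the desk, 100 (x) by 312 (y) by 23 mm high; origin at the centre of its underside. Right part (local y -148 to -18 mm): open-topped loading bay, under the cover. Left part (local y -18 to 148): slotted channel along +y, closed at its far end. A stand is home when its axis is at local y 0 or more. Stands can enter the channel only from the bay.
- bay (a point): Point on the bay's floor (4 mm above the desk) where a stand can be set down: case-local (0, -80, 4) mm; axes as the case. The bay is 76 mm wide in x, walls 23 mm high; from local y -50 to -18 mm it narrows as a funnel to the channel.
- mouth (a point): Centre of the channel's mouth, on the floor, case-local (0, -18, 4) mm. From here the channel runs 166 mm along local +y, 41 mm wide, centred on local x = 0, same floor. Two fixed aluminium lips overhang it, underside 19 mm and top 23 mm above the desk, leaving an open slit 22 mm wide along the middle.
- cover (a joint): Angle of the cover, rad. 0 = shut over the bay; grows counter-clockwise seen from above to 1.75 as it swings level, toward the robot and then off the bay's right-hand end. It is open when above 1.35 and shut when below 0.1. Stays where it is left; friction 0.25 N m about the pivot.
- cover_pivot (a point): The cover's vertical pivot axis at the case's far right corner, on the cover's top face (case-local (40, -140, 29) mm). Cover: level aluminium plate 100 by 134 by 5 mm, underside 24 mm and top 29 mm above the desk; carries the pull knob and both fasteners; axes turn with the cover.
- cover_knob (a point): Steel upright round pull knob on the cover, 14 mm across (18 mm head), its top 69 mm above the desk; the point is on its axis at the height to grip, 54 mm above the desk; 70 mm (cover -x) and 65 mm (cover +y) from the pivot.
- cam1 (a joint): Turn of the fastener nearer the pivot, rad: starts near 0 (locked, up to 0.2), grows clockwise seen from above to its stop at 1.571; unlocked from 1.3. Friction 0.04 N m, stays where it is left.
- cam1_grip (a point): Fastener 1's wing bar, black, 40 mm long (along the point's x), 12 mm thick (along its y), standing from 33 to 63 mm above the desk; point on the turning axis at the height to grip, 54 mm above the desk, turns with the bar. It sits 20 mm (cover -x), 26 mm (cover +y) from the pivot.
- cam2 (a joint): Turn of the fastener farther from the pivot, as joint cam1.
- cam2_grip (a point): Fastener 2's wing bar, like fastener 1's; 20 mm (cover -x), 100 mm (cover +y) from the pivot.
- tray: Grey polymer unit tray fixed to the desk, 180 (x) by 150 (y) mm, rim 10 mm high, floor 3 mm thick; origin at the centre of its underside. The stands start on its floor.
- stand1_mid (a point): Specimen stand (2 to 4 are present): round white ceramic foot 36 mm across, 10 mm thick; steel stem 12 mm across on its axis, 10 to 84 mm above the underside, a tiny beetle on top (to 91 mm); about 70 g. Site on the axis 42 mm above the underside, z up the stem. Grip the stem; in the channel fingers must stay over the lips, whose top is 19 mm above the stand's underside.
- stand2_mid (a point): Specimen stand (2 to 4 are present): round white ceramic foot 36 mm across, 10 mm thick; steel stem 12 mm across on its axis, 10 to 84 mm above the underside, a tiny beetle on top (to 91 mm); about 70 g. Site on the axis 42 mm above the underside, z up the stem. Grip the stem; in the channel fingers must stay over the lips, whose top is 19 mm above the stand's underside.
- stand3_mid (a point): Specimen stand (2 to 4 are present): round white ceramic foot 36 mm across, 10 mm thick; steel stem 12 mm across on its axis, 10 to 84 mm above the underside, a tiny beetle on top (to 91 mm); about 70 g. Site on the axis 42 mm above the underside, z up the stem. Grip the stem; in the channel fingers must stay over the lips, whose top is 19 mm above the stand's underside.
- stand4_mid (a point): Specimen stand (2 to 4 are present): round white ceramic foot 36 mm across, 10 mm thick; steel stem 12 mm across on its axis, 10 to 84 mm above the underside, a tiny beetle on top (to 91 mm); about 70 g. Site on the axis 42 mm above the underside, z up the stem. Grip the stem; in the channel fingers must stay over the lips, whose top is 19 mm above the stand's underside.
- dishes: Stack of three clear petri dishes, 93 mm across, 46 mm high, origin under its centre; leave alone.
- loupe: Black loupe standing on the desk, 40 mm across, 42 mm high, origin under its centre; leave alone.
- forceps: Fine metal forceps lying flat, about 120 mm long along its x, 6 mm high, origin under its middle; leave alone.
Mind the look-alikes: they are no part of the job. What is shaped like the part that bears stand2_mid but yellow is not meant.

How it is judged (in metres and radians):
On the way, in this order (a step that is already met when the one before it is completed fails the run):
1. both fasteners are turned to unlocked (value of joint each of cam1, cam2 above 1.3 rad), for 0.2 s.
2. the cover is swung open (value of joint cover above 1.35 rad), for 0.2 s.
3. every stand is in the channel, its foot under the lips (y of stand1_mid in the frame of case between -0.003 and 0.148 m and x of stand1_mid in the frame of case between -0.02 and 0.02 m and z of each of stand1_mid, stand2_mid, stand3_mid, stand4_mid in the frame of case below 0.052 m and angle between each of stand1_mid, stand2_mid, stand3_mid, stand4_mid's own z axis and vertical below 0.12 rad and y of stand2_mid in the frame of case between -0.003 and 0.148 m and x of stand2_mid in the frame of case between -0.02 and 0.02 m and y of stand3_mid in the frame of case between -0.003 and 0.148 m and x of stand3_mid in the frame of case between -0.02 and 0.02 m and y of stand4_mid in the frame of case between -0.003 and 0.148 m and x of stand4_mid in the frame of case between -0.02 and 0.02 m and value of joint cover above 0.8 rad), for 0.2 s.
At the end, for the whole second after the job is handed in: Every stand present stands upright (within 0.12 rad) on the channel's floor with its foot under the lips (3 mm may show at the mouth), and the cover is shut to within 0.1 rad (y of stand1_mid in the frame of case between -0.003 and 0.148 m and x of stand1_mid in the frame of case between -0.02 and 0.02 m and z of each of stand1_mid, stand2_mid, stand3_mid, stand4_mid in the frame of case below 0.052 m and angle between each of stand1_mid, stand2_mid, stand3_mid, stand4_mid's own z axis and vertical below 0.12 rad and y of stand2_mid in the frame of case between -0.003 and 0.148 m and x of stand2_mid in the frame of case between -0.02 and 0.02 m and y of stand3_mid in the frame of case between -0.003 and 0.148 m and x of stand3_mid in the frame of case between -0.02 and 0.02 m and y of stand4_mid in the frame of case between -0.003 and 0.148 m and x of stand4_mid in the frame of case between -0.02 and 0.02 m and value of joint cover below 0.1 rad); the robot touches nothing.
It fails at once if the dishes moved more than 4 cm (distance of dishes from where it was at the start of the episode above 0.04 m).
It fails at once if the loupe moved more than 4 cm (distance of loupe from where it was at the start of the episode above 0.04 m).
It fails at once if the forceps moved more than 4 cm (distance of forceps from where it was at the start of the episode above 0.04 m).
Of stand1, stand2, stand3, stand4 only 2 to 4 are there at a start; the rules pass over those that are not, and their reading is None.
At some moment in a run one of stand1, stand2, stand3, stand4 may be knocked a few centimetres aside while the robot is not near it.
It also fails if it takes over 210 s, if anything falls off the work surface, if the arm or the gripper's body presses on something with over 40 N, if the wrist force passes 120 N, or if a joint passes its speed limit or range.

## Working session

There is one attempt and no reset: what is moved stays moved. The work goes in short steps, Python scripts to look and compute and a shell command to move; the robot and the scene stay as the last step left them, time stands still between calls to the robot, and variables do not carry over. Pictures are saved under pics/ and viewed, about 12 in all and at most 16, crops included, and the job is handed in when it is done.

```bash
mkdir -p pics
cat > h.py <<'E'
import numpy as np, cv2
from rig import monitor, imaging, ticket, r
def snap(n,f):
    s=monitor.observe(); d=imaging.capture(n); cv2.imwrite('pics/'+f,d['img'][:,:,::-1])
    if 'extrinsics' in d: T=np.array(d['extrinsics'],float)
    else:
        W=np.eye(4); W[:3,:3]=s['orientation']; W[:3,3]=s['ee_pos']; T=W@np.array(d['T_tool_cam'])
    np.savez('pics/'+f+'.npz',K=d['camera_matrix'],T=T); return d
def cal(f):
    z=np.load('pics/'+f+'.npz'); return z['K'],z['T']
def px(f,u,v,z):
    K,T=cal(f); a=np.linalg.inv(K)@[u,v,1]; d=T[:3,:3]@[a[0],-a[1],-a[2]]; o=T[:3,3]
    return o+d*(z-o[2])/d[2]
def proj(f,P):
    K,T=cal(f); c=(np.linalg.inv(T)@np.append(P,1))[:3]; p=K@[c[0],-c[1],-c[2]]; return p[:2]/p[2]
E
python3 - <<'E'
from h import *
s=monitor.observe(); print({k:np.round(v,3).tolist() for k,v in s.items()})
for n in('scene','side','wrist'):
    d=snap(n,n+'0.png'); print([k for k in d]); print(np.round(cal(n+'0.png')[1],2))
E
```

```text
{'time': 0.0, 'joints': [73.423, 35.29, -0.723, 81.642, 0.464, 63.219, -2.316], 'qd': [-0.033, -0.059, 0.0, -0.064, -0.082, 0.048, -0.038], 'tau': [-0.0, -46.921, 0.259, -17.103, 0.01, 0.01, -0.0], 'ee_pos': [168.692, -626.986, 249.13], 'orientation': [[0.966, 0.26, -0.001], [0.26, -0.966, 0.002], [-0.0, -0.003, -1.0]], 'ft_force': [1.747, 0.038, 0.959], 'torque': [0.014, 0.02, 0.01], 'grip_width': 1.003}
['img', 'camera_matrix', 'extrinsics']
[[ 4.5000e-01 -6.2000e-01  6.4000e-01  1.1028e+03]
 [ 8.9000e-01  3.3000e-01 -3.1000e-01 -1.5920e+02]
 [-2.0000e-02  7.1000e-01  7.0000e-01  6.3955e+02]
 [ 0.0000e+00  0.0000e+00  0.0000e+00  1.0000e+00]]
['img', 'camera_matrix', 'extrinsics']
[[-8.6000e-01  3.2000e-01 -3.9000e-01  1.8859e+02]
 [-5.1000e-01 -5.4000e-01  6.7000e-01  7.4077e+02]
 [-0.0000e+00  7.8000e-01  6.3000e-01  6.4783e+02]
 [ 0.0000e+00  0.0000e+00  0.0000e+00  1.0000e+00]]
['img', 'camera_matrix', 'T_tool_cam']
[[ 2.6000e-01  9.3000e-01  2.5000e-01  2.3242e+02]
 [-9.7000e-01  2.5000e-01  7.0000e-02 -6.0942e+02]
 [-0.0000e+00 -2.6000e-01  9.7000e-01  3.7289e+02]
 [ 0.0000e+00  0.0000e+00  0.0000e+00  1.0000e+00]]
```

View pics/scene0.png

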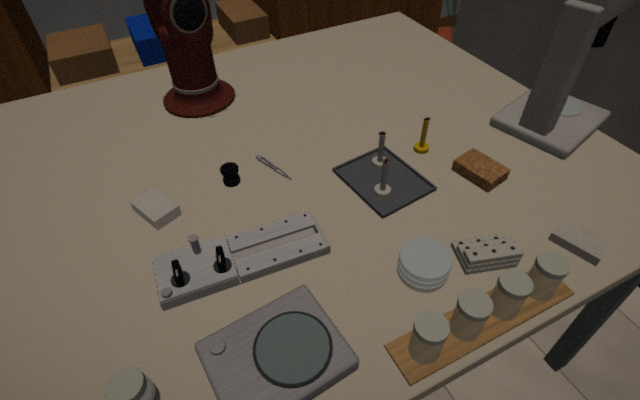

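View pics/side0.png

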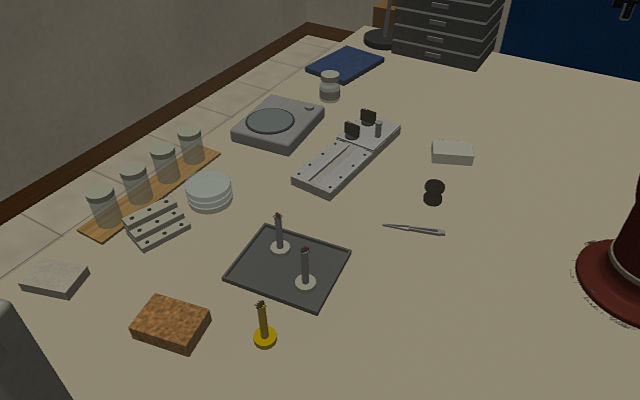

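The scene view shows the case at about (240,258), its cover knob at (195,244) and the black fasteners at (178,272) and (221,259). The tray holds two white-footed stands, with feet at (380,160) and (383,189). The side view agrees: tray stands at (280,247) and (305,282). The yellow stand at (422,147) scene / (264,337) side is a decoy outside the tray. I'll check these in a close crop.

Run:
```python
import cv2,numpy as np
a=cv2.imread('pics/scene0.png');b=cv2.imread('pics/side0.png')
f=lambda im,x,y,w,h,s:cv2.resize(im[y:y+h,x:x+w],None,fx=s,fy=s,interpolation=cv2.INTER_CUBIC)
A=f(a,145,205,200,100,4); B=f(a,325,110,120,105,3.3334)[:350,:400]; C=f(b,210,200,160,140,2.5)[:350,:400]
B=cv2.resize(B,(400,200) ) if 0 else B
cv2.imwrite('pics/c1.png',cv2.convertScaleAbs(A,alpha=1.4)); 
print(A.shape,B.shape,C.shape)
D=f(b,285,100,120,100,5)
cv2.imwrite('pics/c2.png',cv2.convertScaleAbs(np.hstack([B[:350],C[:350]]),alpha=1.6))
```

```text
(400, 800, 3) (350, 400, 3) (350, 400, 3)
```

View pics/c1.png

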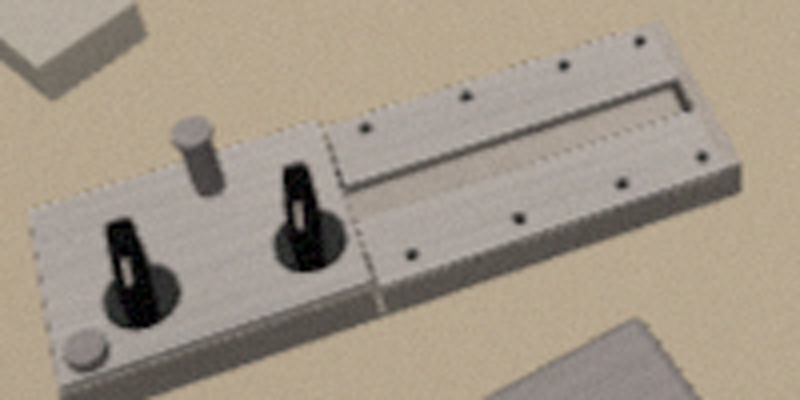

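View pics/c2.png

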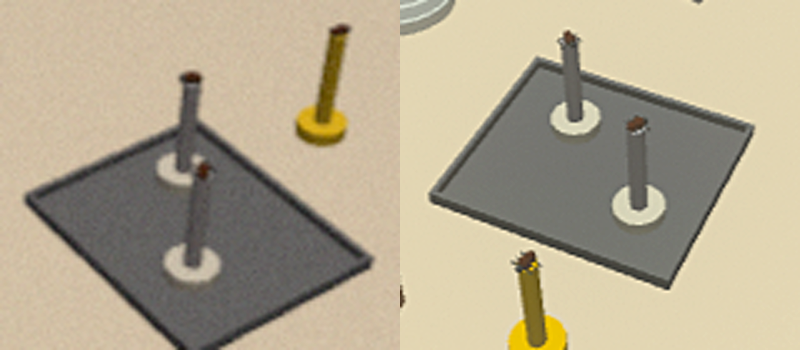

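The crops show pivot boss and two fasteners locked (bars roughly along case x), and exactly two white-footed stands in the tray. The yellow stand is outside it.

Run:
```python
from h import *
from scipy.optimize import least_squares
S='scene0.png'
c=lambda u,v:(145+u/4,205+v/4)
L=[((-50,-148,29),c(32,208)),((50,-148,29),c(62,388)),((-50,-14,29),c(320,122)),((50,-14,29),c(378,285)),((50,156,23),c(740,165)),((-50,156,23),c(660,25)),((40,-140,33),c(86,343)),((-30,-75,69),c(192,128))]
L=[(np.array(p,float),q) for p,q in L]
for p,q in L: print(p,np.round(px(S,*q,p[2]),1))
def tf(x,p): 
    a=x[2];return np.array([x[0]+p[0]*np.cos(a)-p[1]*np.sin(a),x[1]+p[0]*np.sin(a)+p[1]*np.cos(a),p[2]])
f=lambda x:np.concatenate([proj(S,tf(x,p))-q for p,q in L])
o=least_squares(f,[650,-400,0]); print(o.x,np.degrees(o.x[2]),np.round(o.fun,1))
for n,p in dict(c1=(20,-114,54),c2=(20,-40,54),kn=(-30,-75,54),bay=(0,-80,46),mouth=(0,-18,46),end=(0,148,46)).items(): 
    P=tf(o.x,np.array(p,float)); print(n,np.round(P,1),'side px',proj('side0.png',P))
for a,b in(((379.9,161),(280,247.2)),((382.6,189.2),(305.2,282.4))): print(px(S,*a,13),px('side0.png',*b,13))
# fastener tops z=63
for u,v in((118,222),(295,166)): print(px(S,*c(u,v),63))
print('dishes',px(S,425,255,46),'loupe',px(S,229,170,42),'scale',px(S,250,345,40))
for z in('side0.png','scene0.png'):print(cal(z)[0])
```

```text
[ -50. -148.   29.] [ 543.9 -225.7   29. ]
[  50. -148.   29.] [ 644.4 -233.2   29. ]
[-50. -14.  29.] [555.6 -93.6  29. ]
[ 50. -14.  29.] [656.2 -99.7  29. ]
[ 50. 156.  23.] [665.9  72.5  23. ]
[-50. 156.  23.] [568.3  78.6  23. ]
[  40. -140.   33.] [ 630.2 -219.1   33. ]
[-30. -75.  69.] [ 568.4 -149.3   69. ]
[ 6.04961778e+02 -8.01618994e+01 -7.82378966e-02] -4.482701271660533 [ 1.  -0.5  0.8 -0.9  1.5 -1.2  0.5 -1.4 -0.2  0.6  0.1 -0.4 -1.8  2.6
 -1.7  0.9]
c1 [ 616.  -195.4   54. ] side px [367.27994598 113.9001571 ]
c2 [ 621.8 -121.6   54. ] side px [350.80187682 127.27238131]
kn [ 569.2 -152.6   54. ] side px [377.23442102 127.21426895]
bay [ 598.7 -159.9   46. ] side px [366.97856488 125.36383399]
mouth [603.6 -98.1  46. ] side px [352.93807644 137.15977923]
end [616.5  67.4  46. ] side px [309.86882241 173.3438881 ]
[491.48378055 293.96405262  13.        ] [570.31209127 246.80228687  13.        ]
[573.46089047 248.30006097  13.        ] [487.34059454 293.33272054  13.        ]
[ 599.54342327 -190.80715498   63.        ]
[ 605.10576827 -114.7287364    63.        ]
dishes [775.69993357 201.33027112  46.        ] loupe [392.94875741 -30.15942845  42.        ] scale [ 788.7375963  -127.51793288   40.        ]
[[486.11523042   0.         323.78538142]
 [  0.         486.11523042 189.56067183]
 [  0.           0.           1.        ]]
[[423.59361008   0.         317.02784635]
 [  0.         423.59361008 196.77461458]
 [  0.           0.           1.        ]]
```

Both views agree within about 4 mm. The case centre is at about (605,-80) with yaw -4.5°. I'll move over the cover for a wrist-camera look.

```bash
python3 -m pendant '[[0.03,-0.02,0,2],[0.08,-0.05,0,4],[0.13,-0.085,0,6],[0.18,-0.117,0,8],[0.23,-0.15,0,10],[0.28,-0.18,0,12],[0.33,-0.213,0,14],[0.38,-0.246,0,16],[0.42,-0.271,0,18],[0.45,-0.29,0,20]]'; python3 -c "
from h import *
print(monitor.observe()['joints'])"
```

```text
time: 1.4
ee_pos: [529.5, -228.1, 250.0]
orientation: [[0.996, -0.084, -0.0], [-0.084, -0.996, 0.001], [-0.0, -0.001, -1.0]]
ft_force: [-0.5, -0.0, -0.1]
grip_width: 1.003
[ 20.16042635  28.60284773   1.54827088  94.24173104  -0.94790281
  57.19514026 -72.80906363]
```

```bash
python3 -m pendant '[[0.006,-0.008,0,-9],[0.012,-0.016,0,-18],[0.018,-0.024,0,-28],[0.025,-0.033,0,-38],[0.031,-0.041,0,-48],[0.037,-0.05,0,-58],[0.044,-0.058,0,-68],[0.05,-0.066,0,-78],[0.056,-0.075,0,-88],[0.063,-0.084,0,-96]]'
python3 -m pendant '[[0,0,0,-9],[0,0,0,-18],[0,0,0,-28],[0,0,0,-38],[0,0,0,-48],[0,0,0,-58],[0,0,0,-68],[0,0,0,-78],[0,0,0,-84],[0,0,0,-84]]'
python3 - <<'E'
from h import *
print(monitor.observe()['joints']); d=snap('wrist','w1.png')
E
```

```text
time: 2.65
ee_pos: [597.9, -152.4, 249.9]
orientation: [[-0.023, 1.0, -0.001], [1.0, 0.023, 0.0], [0.0, -0.001, -1.0]]
ft_force: [0.5, 0.2, -0.0]
grip_width: 1.004
time: 3.9
ee_pos: [597.8, -152.8, 249.8]
orientation: [[-0.996, 0.088, -0.001], [0.088, 0.996, 0.0], [0.001, 0.0, -1.0]]
ft_force: [-0.6, -0.4, -0.0]
grip_width: 1.002
[ 38.11016128  38.75646886 -46.08947887  86.53798184  29.22889852
  67.32877875  71.86645934]
```

View pics/w1.png

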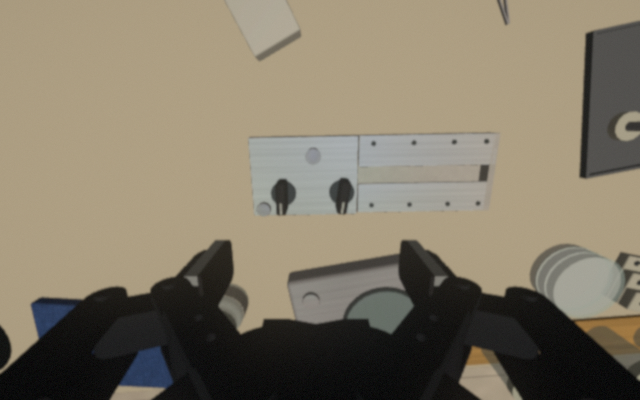

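The wrist view shows the knob at (313,155), the fasteners at (284,192) and (342,192), and no scrap on the case. I'll enlarge it.

Run:
```python
import cv2
a=cv2.imread('pics/w1.png')[125:222,242:402]; cv2.imwrite('pics/c3.png',cv2.resize(a,None,fx=5,fy=5,interpolation=cv2.INTER_CUBIC))
```

```text
(no output)
```

View pics/c3.png

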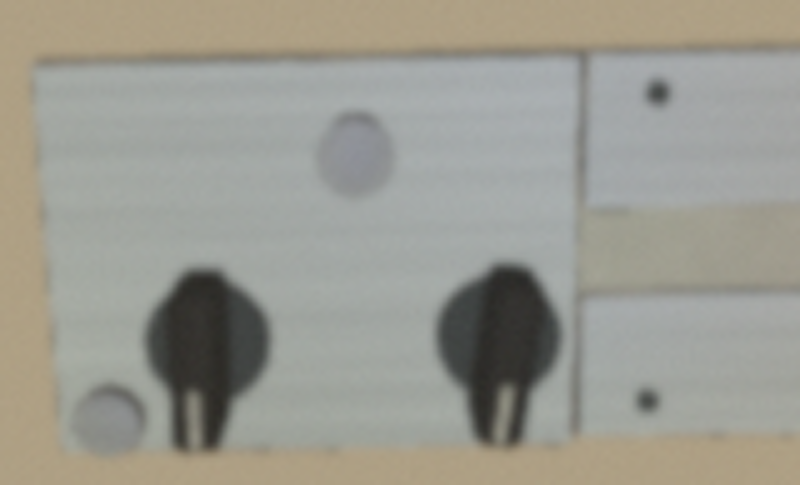

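```bash
cat >> h.py <<'E'
def tf(x,p):
    a=x[2];return np.array([x[0]+p[0]*np.cos(a)-p[1]*np.sin(a),x[1]+p[0]*np.sin(a)+p[1]*np.cos(a),p[2]])
E
python3 - <<'E'
from h import *
from scipy.optimize import least_squares
S='w1.png'; c=lambda u,v:(242+u/5,125+v/5)
L=[((-50,-148,29),c(34,63)),((-50,-14,29),c(582,52)),((50,-14,29),c(573,437)),((50,-148,29),c(62,452)),((-50,156,23),(497,133)),((50,156,23),(489,209.5)),((-30,-75,69),c(355,155)),((20,-114,33),c(208,340)),((20,-40,33),c(499,337))]
L=[(np.array(p,float),q) for p,q in L]
f=lambda x:np.concatenate([proj(S,tf(x,p))-q for p,q in L])
o=least_squares(f,[605,-80,-.07]); print(o.x,np.degrees(o.x[2]),np.round(o.fun,1))
x=np.array([605,-80.2,-.0782])
for n,p in dict(c1=(20,-114,54),c2=(20,-40,54),kn=(-30,-75,54),piv=(40,-140,29)).items(): print(n,tf(o.x,p),tf(x,p))
for z,q in((63,(208,275)),(63,(195,448)),(63,(195,395)),(63,(507,270)),(63,(497,443))): print(z,q,px(S,*c(*q),z))
print(cal(S)[1][:3,3])
for cx,cy in ((20,-114),(20,-40)):
  for ang in(0,-.2):
    for e in(-20,20):
      P=tf(o.x,np.array([cx+e*np.cos(ang),cy+e*np.sin(ang),63.])); u,v=proj(S,P); print(cy,ang,e,(u-242)*5,(v-125)*5)
E
```

```text
[ 6.01819685e+02 -8.21103526e+01 -6.82553191e-02] -3.910741712287526 [ 1.8 -0.3  2.4 -0.3  2.5  1.   2.3 -0.1  1.1 -0.9 -2.4  0.  -2.6  0.4
 -2.5  0.4 -2.3 -0.2]
c1 [ 613.99804965 -197.20895139   54.        ] [ 616.033162   -195.41401536   54.        ]
c2 [ 619.04502234 -123.38125966   54.        ] [ 621.81406586 -121.64016396   54.        ]
kn [ 566.77436517 -154.88964583   54.        ] [ 569.23265768 -152.62718567   54.        ]
piv [ 632.17821918 -224.51245732   29.        ] [ 633.94091238 -222.8969642    29.        ]
63 (208, 275) [ 591.43760485 -187.98363181   63.        ]
63 (195, 448) [ 632.46552756 -195.93883174   63.        ]
63 (195, 395) [ 619.51844071 -194.37091023   63.        ]
63 (507, 270) [ 596.27683956 -119.93884048   63.        ]
63 (497, 443) [ 637.49644523 -124.84955604   63.        ]
[ 532.27294978 -146.23749807  373.48808072]
-114 0 -20 175.20966281497294 289.11507460535915
-114 0 20 184.68587907567212 454.87881788455866
-114 -0.2 -20 192.65214049446826 290.4850692353766
-114 -0.2 20 167.79296703105615 453.5950271389562
-40 0 -20 498.68201909455024 282.84763105075797
-40 0 20 497.8453951082321 448.98749275962655
-40 -0.2 -20 516.0564404509719 284.22081813853225
-40 -0.2 20 481.0162939288631 447.7007996030834
```

```bash
python3 -m pendant '[[-0.004,-0.008,0.02,1],[-0.008,-0.016,0.05,2],[-0.012,-0.024,0.08,3],[-0.016,-0.032,0.11,4],[-0.02,-0.04,0.14,4],[-0.02,-0.04,0.16,4],[-0.02,-0.04,0.175,4],[-0.02,-0.04,0.185,4],[-0.02,-0.04,0.193,4],[-0.02,-0.04,0.193,4]]'
python3 - <<'E'
from h import *
print(monitor.observe()['joints']); d=snap('wrist','w2.png'); d=snap('side','s2.png'); d2=cv2.imread('pics/s2.png')[80:200,290:430]; w=cv2.imread('pics/w2.png')[100:400,120:520]
cv2.imwrite('pics/c4.png',np.hstack([w,cv2.resize(d2,(350,300),interpolation=cv2.INTER_CUBIC)]))
E
```

```text
time: 5.2
ee_pos: [614.5, -193.8, 57.2]
orientation: [[-0.988, 0.155, -0.0], [0.155, 0.988, 0.0], [0.0, 0.0, -1.0]]
ft_force: [-0.4, -0.3, -1.0]
grip_width: 0.998
[ 36.11391158  52.47481106 -37.29093339  91.8672257   39.23575332
  49.43389618  64.32322539]
```

View pics/c4.png

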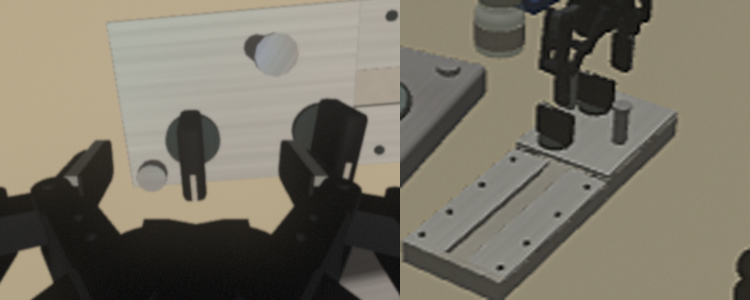

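```bash
python3 -m pendant '[[0,0,0,0],[0,0,0,0],[0,0,0,0],[0,0,0,0],[0,0,0,0],[0,0,0,0],[0,0,0,0],[0,0,0,0],[0,0,0,0],[0,0,0,0]]' 1 30
```

```text
time: 6.55
ee_pos: [613.9, -195.5, 57.5]
orientation: [[-0.988, 0.156, -0.001], [0.156, 0.988, -0.002], [0.001, -0.002, -1.0]]
ft_force: [-4.0, -4.7, 5.4]
grip_width: 0.135
```

```bash
python3 -m pendant '[[0,-0.0015,0,8],[0,-0.0015,0,17],[0,-0.0015,0,26],[0,-0.0015,0,35],[0,-0.0015,0,44],[0,-0.0015,0,53],[0,-0.0015,0,62],[0,-0.0015,0,71],[0,-0.0015,0,80],[0,-0.0015,0,83]]'
```

```text
time: 7.8
ee_pos: [614.0, -195.6, 57.5]
orientation: [[0.036, 0.999, -0.001], [0.999, -0.036, -0.001], [-0.001, -0.001, -1.0]]
ft_force: [-3.3, -2.9, 4.7]
grip_width: 0.135
```

```bash
python3 -m pendant '[[0,0,0,0],[0,0,0,0],[0,0,0,0],[0,0,0,0],[0,0,-0.01,0],[0,0,-0.03,0],[0,0,-0.048,0],[0,0,-0.05,0],[0,0,-0.05,0],[0,0,-0.05,0]]' 0
python3 -m pendant '[[0.008,0,0,-9],[0.016,0,0,-18],[0.024,0.001,0,-27],[0.032,0.001,0,-36],[0.04,0.001,0,-45],[0.048,0.002,0,-54],[0.056,0.002,0,-63],[0.064,0.002,0,-72],[0.072,0.0025,0,-81],[0.0735,0.0025,0,-85]]'
python3 - <<'E'
from h import *
d=snap('wrist','w3.png'); d=snap('scene','s3.png'); d2=cv2.imread('pics/s3.png')[215:305,145:265]; w=cv2.imread('pics/w3.png')[80:380,120:520]
cv2.imwrite('pics/c5.png',np.hstack([w,cv2.resize(d2,(400,300),interpolation=cv2.INTER_CUBIC)]))
E
```

```text
time: 9.05
ee_pos: [613.7, -195.5, 106.6]
orientation: [[0.034, 0.999, -0.002], [0.999, -0.034, 0.0], [0.0, -0.002, -1.0]]
ft_force: [-0.9, -0.5, -0.5]
grip_width: 0.999
time: 10.3
ee_pos: [618.9, -121.3, 106.5]
orientation: [[-0.993, 0.117, -0.001], [0.117, 0.993, 0.001], [0.002, 0.001, -1.0]]
ft_force: [-0.3, 0.3, 0.5]
grip_width: 1.001
```

View pics/c5.png

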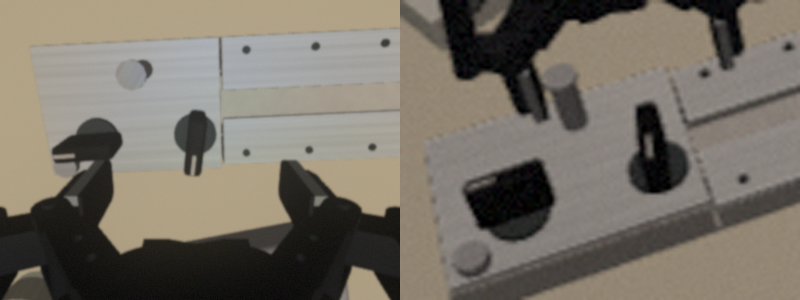

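Fastener 1 now lies across (about 88° turned). Its bar points toward fastener 2, so I'll go down with the jaws half closed.

```bash
python3 -m pendant '[[0,-0.001,0,0],[0,-0.001,0,0],[0,-0.001,0,0],[0,-0.001,0.01,0],[0,-0.001,0.02,0],[0,-0.001,0.03,0],[0,-0.001,0.04,0],[0,-0.001,0.049,0],[0,-0.001,0.049,0],[0,-0.001,0.049,0]]' 0.5 30
python3 -m pendant '[[0,0,0,0],[0,0,0,0],[0,0,0,0],[0,0,0,0],[0,0,0,0],[0,0,0,0],[0,0,0,0],[0,0,0,0],[0,0,0,0],[0,0,0,0]]' 1 30
```

```text
time: 11.65
ee_pos: [619.5, -123.0, 58.6]
orientation: [[-0.993, 0.121, 0.001], [0.121, 0.993, 0.0], [-0.001, 0.0, -1.0]]
ft_force: [-0.5, -0.2, -0.2]
grip_width: 0.502
time: 12.9
ee_pos: [619.2, -122.0, 58.9]
orientation: [[-0.993, 0.12, 0.0], [0.12, 0.993, 0.001], [-0.0, 0.001, -1.0]]
ft_force: [-2.3, 2.8, 5.7]
grip_width: 0.131
```

```bash
python3 -m pendant '[[0,0.001,0,8],[0,0.001,0,17],[0,0.001,0,26],[0,0.001,0,35],[0,0.001,0,44],[0,0.001,0,53],[0,0.001,0,62],[0,0.001,0,71],[0,0.001,0,80],[0,0.001,0,84]]'
python3 -m pendant '[[0,0,0,0],[0,0,0,0],[0,0,0,0],[0,0,0,0],[0,0,-0.01,0],[0,0,-0.03,0],[0,0,-0.048,0],[0,0,-0.05,0],[0,0,-0.05,0],[0,0,-0.05,0]]' 0.5
python3 -c "
from h import *
print(monitor.observe()['joints'])"
```

```text
time: 14.15
ee_pos: [619.0, -122.0, 58.8]
orientation: [[0.018, 1.0, -0.001], [1.0, -0.018, -0.001], [-0.001, -0.001, -1.0]]
ft_force: [-3.1, 2.0, 5.2]
grip_width: 0.136
time: 15.4
ee_pos: [618.7, -122.1, 107.5]
orientation: [[0.016, 1.0, -0.002], [1.0, -0.016, 0.0], [0.0, -0.002, -1.0]]
ft_force: [-0.1, -0.7, -0.8]
grip_width: 0.5
[ 18.95302243  43.41576965 -16.72319622  93.02824075  15.95308943
  46.01475791  -5.54782822]
```

```bash
python3 -m pendant '[[-0.008,-0.013,0,0],[-0.017,-0.027,0,0],[-0.026,-0.041,0,0],[-0.032,-0.0514,0,0],[-0.032,-0.0514,0,0],[-0.032,-0.0514,0.01,0],[-0.032,-0.0514,0.03,0],[-0.032,-0.0514,0.045,0],[-0.032,-0.0514,0.052,0],[-0.032,-0.0514,0.052,0]]' 0.5
python3 -m pendant '[[0,0,0,0],[0,0,0,0],[0,0,0,0],[0,0,0,0],[0,0,0,0],[0,0,0,0],[0,0,0,0],[0,0,0,0],[0,0,0,0],[0,0,0,0]]' 1 40
python3 - <<'E'
from h import *
d=snap('wrist','w4.png'); d=snap('scene','s4.png'); d2=cv2.imread('pics/s4.png')[215:305,145:265]; w=cv2.imread('pics/w4.png')[80:380,120:520]
cv2.imwrite('pics/c6.png',np.hstack([w,cv2.resize(d2,(400,300),interpolation=cv2.INTER_CUBIC)]))
s=monitor.observe(); R=np.array(s['orientation']); k=np.array(s['ee_pos']); P=np.array([632.2,-222.9]);v=(k[:2]-P); print(np.linalg.norm(v),k)
for a in range(0,96,5):
    t=np.radians(a); w=np.array([v[0]*np.cos(t)-v[1]*np.sin(t),v[0]*np.sin(t)+v[1]*np.cos(t)])
    print(a,np.round(R.T@np.append(w-v,0),1)[:2])
E
```

```text
time: 16.65
ee_pos: [567.3, -152.9, 55.7]
orientation: [[0.016, 1.0, -0.001], [1.0, -0.016, 0.0], [0.0, -0.001, -1.0]]
ft_force: [-0.3, -0.3, 0.0]
grip_width: 0.502
time: 17.9
ee_pos: [566.7, -153.3, 56.9]
orientation: [[0.017, 1.0, -0.001], [1.0, -0.017, -0.0], [-0.0, -0.001, -1.0]]
ft_force: [-3.6, 1.1, 5.2]
grip_width: 0.176
95.57095048377738 [ 566.70522086 -153.29942183   56.90380132]
0 [0. 0.]
5 [-6.1 -5.7]
10 [-12.6 -10.9]
15 [-19.6 -15.5]
20 [-26.9 -19.4]
25 [-34.6 -22.7]
30 [-42.5 -25.3]
35 [-50.6 -27.2]
40 [-58.9 -28.4]
45 [-67.2 -28.9]
50 [-75.5 -28.7]
55 [-83.8 -27.7]
60 [-92. -26.]
65 [-99.9 -23.6]
70 [-107.7  -20.5]
75 [-115.1  -16.8]
80 [-122.2  -12.4]
85 [-128.9   -7.4]
90 [-135.1   -1.9]
95 [-140.9    4.2]
```

View pics/c6.png

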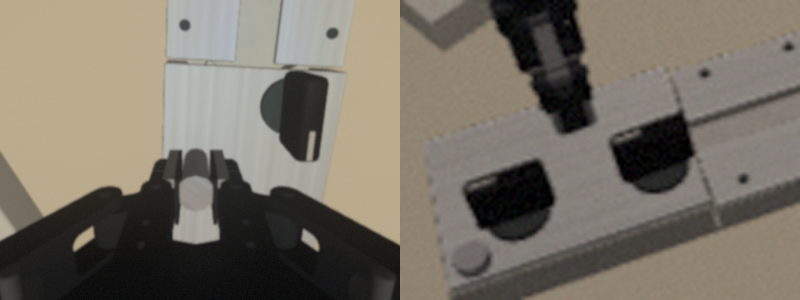

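The knob is gripped and both bars lie across. Swinging the cover open.

```bash
python3 -m pendant '[[-0.0061,-0.0057,0,-5],[-0.0126,-0.0109,0,-10],[-0.0196,-0.0155,0,-15],[-0.0269,-0.0194,0,-20],[-0.0346,-0.0227,0,-25],[-0.0425,-0.0253,0,-30],[-0.0506,-0.0272,0,-35],[-0.0589,-0.0284,0,-40],[-0.0672,-0.0289,0,-45],[-0.0755,-0.0287,0,-50]]'
python3 -c "
from h import *
s=monitor.observe();print(s['ee_pos'],s['joints'])
v=np.array(s['ee_pos'])[:2]-[632.2,-222.9];print(np.linalg.norm(v),np.degrees(np.arctan2(v[1],v[0]))-133.2)
print(px('scene0.png',155,205,15),px('scene0.png',180,210,15))"
```

```text
time: 19.25
ee_pos: [536.6, -227.4, 56.9]
orientation: [[-0.757, 0.653, -0.002], [0.653, 0.757, 0.001], [0.002, -0.0, -1.0]]
ft_force: [-4.4, 1.8, 5.0]
grip_width: 0.177
[ 536.62164733 -227.42587038   56.92841657] [ 38.74560993  46.70008645 -29.52888654 102.60706645  33.90811765
  39.9396318   39.43243977]
95.68544821987295 -310.4889288325296
[ 395.11423916 -196.47836559   15.        ] [ 433.95622533 -153.42068341   15.        ]
```

Opened about 49.5°; I'll continue.

```bash
python3 -m pendant '[[-0.0061,-0.0057,0,-5],[-0.0126,-0.0109,0,-10],[-0.0196,-0.0155,0,-15],[-0.0269,-0.0194,0,-20],[-0.0346,-0.0227,0,-25],[-0.0425,-0.0253,0,-30],[-0.0506,-0.0272,0,-35],[-0.0589,-0.0284,0,-40],[-0.0672,-0.0289,0,-45],[-0.0672,-0.0289,0,-45]]'
python3 -m pendant '[[0,0,0,0],[0,0,0,0],[0,0,0,0],[0,0,0,0],[0,0,-0.01,0],[0,0,-0.04,0],[0,0,-0.08,0],[0,0,-0.12,0],[0,0,-0.15,0],[0,0,-0.15,0]]' 0.5
python3 -c "
from h import *
s=monitor.observe();print(s['ee_pos'],s['joints'])"
```

```text
time: 20.5
ee_pos: [569.9, -295.6, 57.0]
orientation: [[-0.998, -0.07, 0.002], [-0.07, 0.998, -0.001], [-0.002, -0.002, -1.0]]
ft_force: [-2.6, -1.9, 4.1]
grip_width: 0.176
time: 21.75
ee_pos: [571.0, -293.9, 210.0]
orientation: [[-0.997, -0.071, 0.006], [-0.071, 0.997, -0.002], [-0.006, -0.003, -1.0]]
ft_force: [1.0, 0.2, 0.2]
grip_width: 0.502
[ 571.04843869 -293.92016225  210.02527553] [ 51.18976054  44.07690471 -48.58360185  85.35629026  34.85736646
  66.02662207  90.53469564]
```

```bash
python3 -m pendant '[[0,0.025,-0.01,1],[-0.001,0.08,-0.02,2],[-0.002,0.14,-0.03,3],[-0.003,0.2,-0.04,4],[-0.004,0.26,-0.04,5],[-0.005,0.32,-0.04,6],[-0.006,0.38,-0.04,7],[-0.007,0.44,-0.04,8],[-0.008,0.5,-0.04,8],[-0.009,0.54,-0.04,8]]' 0.4
python3 -m pendant '[[0,0,0,0],[0,0,0,0],[0,0,0,0],[0,0,0,0],[0,0,0,0],[0,0,0,0],[0,0,0,0],[0,0,0,0],[0,0,0,0],[0,0,0,0]]'
python3 - <<'E'
from h import *
print(monitor.observe()['joints'])
d=snap('wrist','w5.png'); d=snap('scene','s5.png'); w=cv2.imread('pics/w5.png'); d2=cv2.imread('pics/s5.png')
S=cv2.resize(d2[110:215,325:445],(240,210),interpolation=cv2.INTER_CUBIC); D=cv2.resize(d2[200:360,100:340],(240,160))
cv2.imwrite('pics/c7.png',np.hstack([w[:370,60:560],np.vstack([S,D])]))
E
```

```text
time: 23.0
ee_pos: [538.4, 248.3, 245.5]
orientation: [[-0.998, 0.065, -0.002], [0.065, 0.998, 0.001], [0.002, 0.0, -1.0]]
ft_force: [0.7, -0.7, 0.5]
grip_width: 0.604
time: 24.25
ee_pos: [540.0, 245.2, 246.4]
orientation: [[-0.998, 0.069, -0.0], [0.069, 0.998, 0.0], [0.0, 0.0, -1.0]]
ft_force: [0.4, 0.3, 1.3]
grip_width: 0.603
[  0.64841655  36.87848533 -46.51988562  90.90211728  28.75871016
  64.81502799  33.42099421]
```

View pics/c7.png

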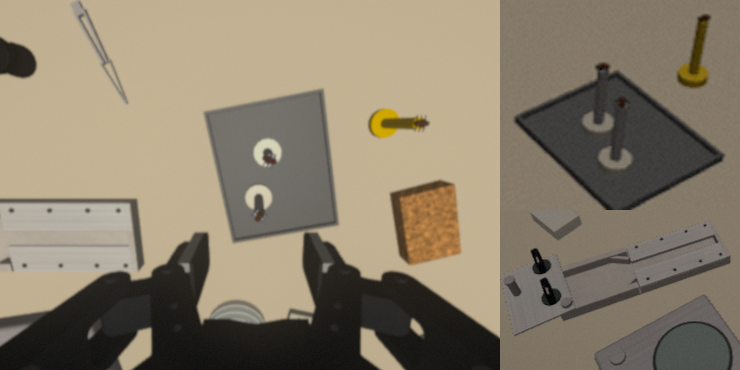

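The cover is clear of the bay. The stands' feet in the wrist view are at (327,152) and (318,198).

Run:
```python
from h import *
w=cv2.imread('pics/w5.png').astype(int)
m=((w.min(2)>170)&(w.max(2)-w.min(2)<40)).astype(np.uint8); m[:,:270]=0;m[:,390:]=0;m[:100]=0;m[225:]=0
n,l,st,c=cv2.connectedComponentsWithStats(m); print([(s.tolist(),np.round(q,1)) for s,q in zip(st,c) if 30<s[4]<5000])
R=np.array(monitor.observe()['orientation']); e=np.array(monitor.observe()['ee_pos'])
for q in((327,152),(318,198)):
    P=px('w5.png',*q,13); print(P, R.T@(P-e))
```

```text
[([315, 140, 26, 24, 298], array([326.1, 149. ])), ([307, 186, 23, 20, 233], array([317.9, 194.2]))]
[511.14017216 262.60183632  13.        ] [ 29.99543842  15.38890376 233.35903575]
[571.12635504 247.08082417  13.        ] [-30.91441529   4.02080479 233.35810095]
```

```bash
python3 -m pendant '[[-0.012,0.002,0.01,0],[-0.025,0.004,0.03,0],[-0.031,0.005,0.06,0],[-0.031,0.005,0.09,0],[-0.031,0.005,0.12,0],[-0.031,0.005,0.145,0],[-0.031,0.005,0.165,0],[-0.031,0.005,0.18,0],[-0.031,0.005,0.19,0],[-0.031,0.005,0.193,0]]' 0.4
python3 -m pendant '[[0,0,0,0],[0,0,0,0],[0,0,0,0],[0,0,0,0],[0,0,0,0],[0,0,0,0],[0,0,0,0],[0,0,0,0],[0,0,0,0],[0,0,0,0]]' 1 40
python3 - <<'E'
from h import *
d=snap('wrist','w6.png'); d=snap('side','s6.png'); w=cv2.imread('pics/w6.png')[70:370,120:520]; d2=cv2.imread('pics/s6.png')[190:340,200:400]
cv2.imwrite('pics/c8.png',np.hstack([w,cv2.resize(d2,(400,300),interpolation=cv2.INTER_CUBIC)]))
E
```

```text
time: 25.6
ee_pos: [571.3, 248.0, 53.0]
orientation: [[-0.998, 0.069, -0.0], [0.069, 0.998, -0.0], [0.0, -0.0, -1.0]]
ft_force: [-0.8, 0.6, 0.1]
grip_width: 0.602
time: 26.85
ee_pos: [571.4, 248.0, 53.6]
orientation: [[-0.998, 0.069, 0.0], [0.069, 0.998, -0.0], [-0.0, 0.0, -1.0]]
ft_force: [-1.1, -1.2, 4.8]
grip_width: 0.128
```

View pics/c8.png

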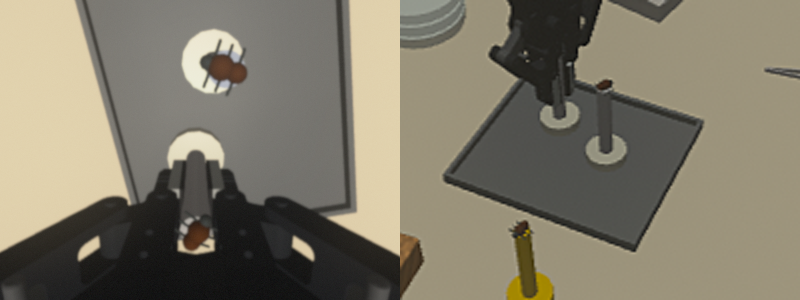

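```bash
python3 - <<'E'
from h import *
for q in((316,225),(316,227)):
    print(px('w6.png',*q,13))
print('stand A',px('w6.png',332,131,13))
E
python3 -m pendant '[[0,0,-0.01,0],[0,0,-0.03,0],[0,0,-0.06,0],[-0.003,-0.02,-0.07,0],[-0.008,-0.06,-0.07,0],[-0.015,-0.115,-0.07,0],[-0.022,-0.17,-0.07,0],[-0.03,-0.225,-0.07,0],[-0.037,-0.28,-0.07,0],[-0.044,-0.335,-0.07,0]]'
python3 -m pendant '[[-0.004,-0.03,0,0],[-0.007,-0.055,0,0],[-0.009,-0.071,0,0],[-0.009,-0.071,0,0],[-0.009,-0.071,0,0],[-0.009,-0.071,0,0],[-0.009,-0.071,0,0],[-0.009,-0.071,0,0],[-0.009,-0.071,0,0],[-0.009,-0.071,0,0]]'
```

```text
[567.78079496 249.27650918  13.        ]
[569.12406793 249.18434472  13.        ]
stand A [510.86172157 262.42854676  13.        ]
time: 28.2
ee_pos: [592.7, -90.9, 124.8]
orientation: [[-0.998, 0.069, 0.002], [0.069, 0.998, 0.0], [-0.002, 0.0, -1.0]]
ft_force: [0.7, 0.5, -0.6]
grip_width: 0.128
time: 29.45
ee_pos: [596.3, -160.7, 123.3]
orientation: [[-0.998, 0.069, -0.0], [0.069, 0.998, 0.0], [0.0, 0.0, -1.0]]
ft_force: [0.4, -0.2, -1.2]
grip_width: 0.131
```

```bash
python3 -m pendant '[[-0.001,0,0.015,0],[-0.001,0,0.03,0],[-0.001,0,0.045,0],[-0.001,0,0.055,0],[-0.001,0,0.06,0],[-0.001,0,0.064,0],[-0.001,0,0.067,0],[-0.001,0,0.069,0],[-0.001,0,0.069,0],[-0.001,0,0.069,0]]'
python3 - <<'E'
from h import *
d=snap('wrist','w7.png'); w=cv2.imread('pics/w7.png')[70:370,120:520]; d2=snap('scene','s7.png')['img'][200:300,150:330,::-1]
cv2.imwrite('pics/c9.png',np.hstack([w,cv2.resize(d2,(400,300),interpolation=cv2.INTER_CUBIC)]))
E
```

```text
time: 30.7
ee_pos: [597.5, -160.8, 54.6]
orientation: [[-0.998, 0.069, 0.001], [0.069, 0.998, -0.0], [-0.001, 0.0, -1.0]]
ft_force: [0.0, -0.1, 0.5]
grip_width: 0.127
```

View pics/c9.png

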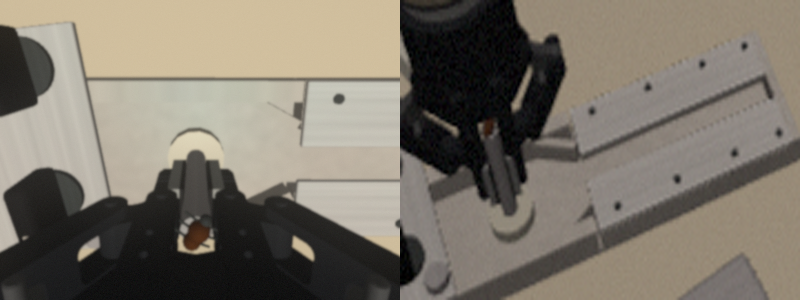

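Run:
```python
from h import *
a=px('w7.png',425,215.5,23);b=px('w7.png',425,251,23);print('slit',a,b,(a+b)/2)
f=px('w7.png',316,226,14);g=px('w7.png',316,198,14);print('foot',f,g,'foot ctr via edge',g+[18,0,0])
c=np.array([601.8,-80.6,-.068])
for P in((a+b)/2,f,g+[18,0,0],np.array([597.5,-160.8,0])):
    d=(P[:2]-c[:2]);a_=c[2];print(np.round([d[0]*np.cos(a_)+d[1]*np.sin(a_),-d[0]*np.sin(a_)+d[1]*np.cos(a_)],1))
```

```text
slit [588.95993508 -94.56263488  23.        ] [612.0082754 -93.7684947  23.       ] [600.48410524 -94.16556479  23.        ]
foot [ 594.56567487 -159.50897448   14.        ] [ 576.27235158 -158.2532641    14.        ] foot ctr via edge [ 594.27235158 -158.2532641    14.        ]
[ -0.4 -13.6]
[ -1.9 -79.2]
[ -2.2 -78. ]
[  1.2 -80.3]
```

```bash
python3 -m pendant '[[-0.0015,0.006,0,0],[-0.0015,0.014,0,0],[-0.0015,0.022,0,0],[-0.0015,0.03,0,0],[-0.0015,0.038,0,0],[-0.0015,0.046,0,0],[-0.0015,0.054,0,0],[-0.0015,0.062,0,0],[-0.0015,0.07,0,0],[-0.0015,0.08,0,0]]'
```

```text
time: 32.05
ee_pos: [604.4, -81.3, 54.6]
orientation: [[-0.998, 0.07, 0.0], [0.07, 0.998, -0.001], [-0.0, -0.001, -1.0]]
ft_force: [0.2, -3.5, 5.2]
grip_width: 0.128
```

```bash
python3 -m pendant '[[0,0.01,0,0],[0,0.022,0,0],[0,0.034,0,0],[0,0.046,0,0],[0,0.058,0,0],[0,0.07,0,0],[0,0.082,0,0],[0,0.094,0,0],[0,0.104,0,0],[0,0.11,0,0]]'
python3 -m pendant '[[0,0,0,0],[0,0,0,0],[0,0,0,0],[0,0,0,0],[0,0,0,0],[0,0,0,0],[0,0,-0.02,0],[0,0,-0.06,0],[0,0,-0.1,0],[0,0,-0.1,0]]' 0.4
python3 -m pendant '[[0.02,0.03,-0.01,0],[0.04,0.08,-0.03,0],[0.06,0.13,-0.06,0],[0.075,0.18,-0.08,0],[0.085,0.21,-0.09,0],[0.085,0.22,-0.09,0],[0.085,0.22,-0.09,0],[0.085,0.22,-0.09,0],[0.085,0.22,-0.09,0],[0.085,0.22,-0.09,0]]'
python3 - <<'E'
from h import *
d=snap('wrist','w8.png'); w=cv2.imread('pics/w8.png')[:260,100:600]; d2=snap('scene','s8.png')['img'][200:300,150:330,::-1]
cv2.imwrite('pics/c10.png',np.vstack([w,cv2.resize(d2,(500,278),interpolation=cv2.INTER_CUBIC)]))
E
```

```text
time: 33.3
ee_pos: [611.6, 29.2, 54.6]
orientation: [[-0.998, 0.068, -0.0], [0.068, 0.998, -0.001], [0.0, -0.001, -1.0]]
ft_force: [-1.2, -3.3, 7.0]
grip_width: 0.127
time: 34.55
ee_pos: [614.3, 30.2, 159.7]
orientation: [[-0.998, 0.069, 0.009], [0.069, 0.998, 0.002], [-0.009, 0.003, -1.0]]
ft_force: [0.2, 0.8, -0.3]
grip_width: 0.6
time: 35.8
ee_pos: [542.5, 252.9, 244.0]
orientation: [[-0.998, 0.07, -0.0], [0.07, 0.998, -0.0], [0.0, -0.0, -1.0]]
ft_force: [0.6, -0.4, -0.2]
grip_width: 0.601
```

View pics/c10.png

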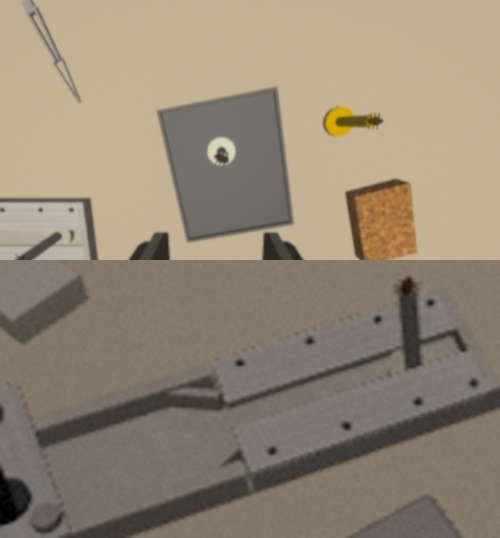

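Stand one stands upright well inside the channel. The remaining stand's foot is at (321,151) in the wrist view.

Run:
```python
from h import *
s=monitor.observe();P=px('w8.png',321.5,151.5,13);print(P,np.array(s['orientation']).T@(P-s['ee_pos']),s['ee_pos'])
```

```text
[512.2016438  263.27085759  13.        ] [ 30.67424398   7.69229534 231.26405236] [542.30235005 253.49184273 244.26059093]
```

```bash
python3 -m pendant '[[0.012,0.003,0.01,0],[0.025,0.006,0.03,0],[0.0325,0.008,0.06,0],[0.0325,0.008,0.09,0],[0.0325,0.008,0.12,0],[0.0325,0.008,0.145,0],[0.0325,0.008,0.165,0],[0.0325,0.008,0.18,0],[0.0325,0.008,0.189,0],[0.0325,0.008,0.191,0]]' 0.4
python3 -m pendant '[[0,0,0,0],[0,0,0,0],[0,0,0,0],[0,0,0,0],[0,0,0,0],[0,0,0,0],[0,0,0,0],[0,0,-0.003,0],[0,0,-0.03,0],[0,0,-0.07,0]]' 1 40
python3 - <<'E'
from h import *
s=monitor.observe();print(s['ee_pos'])
d=snap('wrist','w9.png'); cv2.imwrite('pics/c11.png',d['img'][70:370,120:520,::-1])
R=np.array(s['orientation']);d=np.array([596.4+1.5,-160.4,0])-s['ee_pos'];print(R.T@d)
E
```

```text
time: 37.15
ee_pos: [510.3, 264.3, 53.1]
orientation: [[-0.998, 0.069, -0.0], [0.069, 0.998, 0.0], [0.0, 0.0, -1.0]]
ft_force: [0.3, -0.2, -0.0]
grip_width: 0.598
time: 38.4
ee_pos: [509.6, 263.6, 123.2]
orientation: [[-0.998, 0.068, -0.003], [0.068, 0.998, -0.001], [0.002, -0.002, -1.0]]
ft_force: [0.3, -0.3, -0.7]
grip_width: 0.13
[509.5824593  263.64997762 123.22560774]
[-117.45947763 -416.81430285  123.58005493]
```

View pics/c11.png

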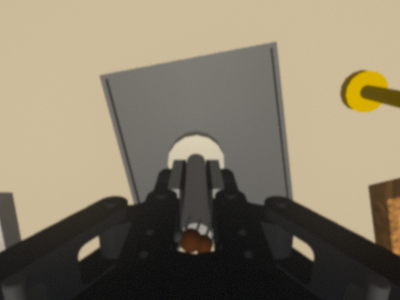

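```bash
python3 -m pendant '[[-0.003,-0.02,0,0],[-0.008,-0.06,0,0],[-0.015,-0.11,0,0],[-0.022,-0.165,0,0],[-0.03,-0.22,0,0],[-0.037,-0.275,0,0],[-0.055,-0.325,0,0],[-0.08,-0.37,0,0],[-0.1,-0.4,0,0],[-0.1163,-0.4168,0,0]]'
python3 -m pendant '[[0,0,0,0],[0,0,0,0],[0,0,0.015,0],[0,0,0.03,0],[0,0,0.045,0],[0,0,0.055,0],[0,0,0.062,0],[0,0,0.066,0],[0,0,0.068,0],[0,0,0.0685,0]]'
python3 - <<'E'
from h import *
d=snap('wrist','w10.png'); cv2.imwrite('pics/c12.png',d['img'][70:370,120:520,::-1])
E
```

```text
time: 39.7
ee_pos: [597.9, -162.7, 123.1]
orientation: [[-0.997, 0.072, -0.0], [0.072, 0.997, -0.001], [0.0, -0.001, -1.0]]
ft_force: [0.0, 1.0, -0.3]
grip_width: 0.129
time: 40.95
ee_pos: [597.9, -159.6, 55.1]
orientation: [[-0.998, 0.069, 0.001], [0.069, 0.998, 0.0], [-0.001, 0.0, -1.0]]
ft_force: [0.0, -0.2, -1.0]
grip_width: 0.125
```

View pics/c12.png

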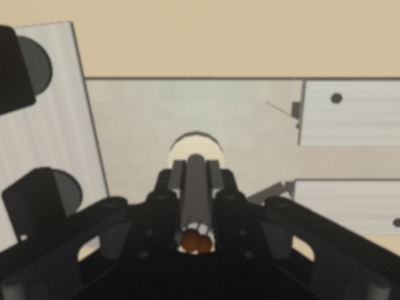

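```bash
python3 -m pendant '[[0,0.006,0.0005,0],[0,0.014,0.0005,0],[0,0.022,0.0005,0],[0,0.03,0.0005,0],[0,0.038,0.0005,0],[0,0.046,0.0005,0],[0,0.054,0.0005,0],[0,0.062,0.0005,0],[0,0.07,0.0005,0],[0,0.08,0.0005,0]]'
python3 -c "
from h import *
print(monitor.observe()['ft_force'])"
```

```text
time: 42.25
ee_pos: [603.2, -79.4, 54.3]
orientation: [[-0.998, 0.069, 0.0], [0.069, 0.998, -0.0], [-0.0, -0.0, -1.0]]
ft_force: [-0.1, 0.1, -0.9]
grip_width: 0.13
[-0.13717135  0.07776367 -0.94806722]
```

```bash
python3 -m pendant '[[0,0.01,0,0],[0,0.02,0,0],[0,0.03,0,0],[0,0.04,0,0],[0,0.048,0,0],[0,0.05,0,0],[0,0.05,0.001,0],[0,0.05,0.001,0],[0,0.05,0.001,0],[0,0.05,0.001,0]]'
python3 -m pendant '[[0,0,0,0],[0,0,0,0],[0,0,0,0],[0,0,0,0],[0,0,0,0],[0,0,0,0],[0,0,-0.02,0],[0,0,-0.06,0],[0,0,-0.1,0],[0,0,-0.12,0]]' 0.6
python3 -m pendant '[[0.002,-0.03,0,-1],[0.006,-0.07,0,-2],[0.009,-0.12,0,-3],[0.012,-0.17,0,-4],[0.015,-0.21,0,-6],[0.017,-0.25,0,-8],[0.018,-0.268,0,-8],[0.018,-0.268,0,-8],[0.018,-0.268,0,-8],[0.018,-0.268,0,-8]]' 0.5
python3 - <<'E'
from h import *
d2=snap('scene','s11.png')['img'][200:300,150:330,::-1]; d=snap('side','s12.png')['img'][80:200,280:440,::-1]
w=snap('wrist','w11.png')['img'][:400,:,::-1]
print(monitor.observe()['ee_pos'])
top=np.hstack([cv2.resize(d2,(400,222)),cv2.resize(d,(400,222))])
cv2.imwrite('pics/c13.png',np.vstack([top,cv2.resize(w[100:330],(800,288))]))
E
```

```text
time: 43.5
ee_pos: [606.8, -29.1, 54.2]
orientation: [[-0.998, 0.069, 0.001], [0.069, 0.998, 0.001], [-0.001, 0.001, -1.0]]
ft_force: [-1.4, 1.7, 5.0]
grip_width: 0.128
time: 44.75
ee_pos: [607.7, -29.2, 177.0]
orientation: [[-0.998, 0.068, 0.005], [0.068, 0.998, 0.001], [-0.005, 0.001, -1.0]]
ft_force: [0.5, 0.2, 0.5]
grip_width: 0.399
time: 46.0
ee_pos: [570.9, -293.4, 173.7]
orientation: [[-0.997, -0.075, 0.001], [-0.075, 0.997, 0.001], [-0.001, 0.001, -1.0]]
ft_force: [-0.1, 0.1, -0.5]
grip_width: 0.504
[ 570.55783361 -294.82217063  173.52779325]
```

View pics/c13.png

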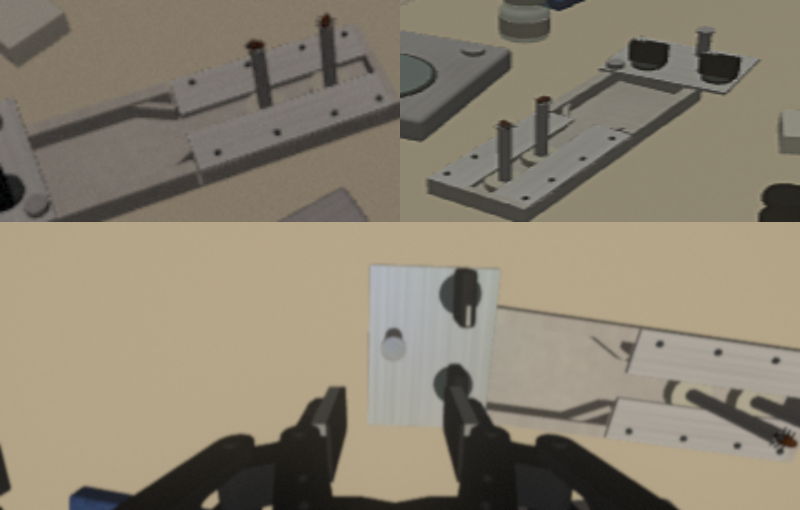

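Both stands are upright in the channel and the bay is empty. Now closing the cover.

```bash
python3 -m pendant '[[0,-0.0005,0.02,0],[0,-0.0005,0.045,0],[0,-0.0005,0.07,0],[0,-0.0005,0.09,0],[0,-0.0005,0.105,0],[0,-0.0005,0.113,0],[0,-0.0005,0.116,0],[0,-0.0005,0.116,0],[0,-0.0005,0.116,0],[0,-0.0005,0.116,0]]' 0.5
python3 -m pendant '[[0,0,0,0],[0,0,0,0],[0,0,0,0],[0,0,0,0],[0,0,0,0],[0,0,0,0],[0,0,0,0],[0,0,0,0],[0,0,0,0],[0,0,0,0]]' 1 40
python3 - <<'E'
from h import *
s=monitor.observe(); R=np.array(s['orientation']); k=np.array(s['ee_pos']); P=np.array([632.2,-222.9]);v=(k[:2]-P); print(np.linalg.norm(v),np.degrees(np.arctan2(v[1],v[0]))%360-133.2)
for a in range(0,101,5):
    t=np.radians(-a); w=np.array([v[0]*np.cos(t)-v[1]*np.sin(t),v[0]*np.sin(t)+v[1]*np.cos(t)])
    print(a,np.round(R.T@np.append(w-v,0),1)[:2])
E
```

```text
time: 47.4
ee_pos: [570.5, -296.6, 57.9]
orientation: [[-0.997, -0.071, 0.001], [-0.071, 0.997, -0.0], [-0.001, -0.0, -1.0]]
ft_force: [-0.6, -0.2, -0.2]
grip_width: 0.5
time: 48.65
ee_pos: [570.5, -296.0, 57.6]
orientation: [[-0.997, -0.071, 0.001], [-0.071, 0.997, 0.001], [-0.001, 0.001, -1.0]]
ft_force: [0.7, 4.1, 4.9]
grip_width: 0.178
95.66848830549255 96.65663547190599
0 [0. 0.]
5 [5.7 6.1]
10 [10.9 12.6]
15 [15.5 19.6]
20 [19.4 27. ]
25 [22.7 34.6]
30 [25.3 42.5]
35 [27.3 50.7]
40 [28.5 58.9]
45 [28.9 67.3]
50 [28.7 75.6]
55 [27.7 83.9]
60 [26.  92.1]
65 [ 23.6 100.1]
70 [ 20.5 107.8]
75 [ 16.8 115.3]
80 [ 12.4 122.4]
85 [  7.4 129.1]
90 [  1.8 135.3]
95 [ -4.2 141. ]
100 [-10.8 146.2]
```

```bash
python3 -m pendant '[[0.0057,0.0061,0,5],[0.0109,0.0126,0,10],[0.0155,0.0196,0,15],[0.0194,0.027,0,20],[0.0227,0.0346,0,25],[0.0253,0.0425,0,30],[0.0273,0.0507,0,35],[0.0285,0.0589,0,40],[0.0289,0.0673,0,45],[0.0287,0.0756,0,50]]'
python3 -m pendant '[[0.0057,0.0061,0,5],[0.0109,0.0126,0,10],[0.0155,0.0196,0,15],[0.0194,0.027,0,20],[0.0227,0.0346,0,25],[0.0253,0.0425,0,30],[0.0273,0.0507,0,35],[0.0285,0.0589,0,40],[0.0289,0.0673,0,45],[0.0289,0.0698,0,46.5]]'
python3 - <<'E'
from h import *
s=monitor.observe(); k=np.array(s['ee_pos']); v=k[:2]-[632.2,-222.9]; print(k,np.linalg.norm(v),np.degrees(np.arctan2(v[1],v[0]))%360-133.2,s['ft_force'])
E
```

```text
time: 49.9
ee_pos: [536.6, -226.0, 57.6]
orientation: [[-0.693, 0.721, 0.001], [0.721, 0.693, -0.004], [-0.004, -0.002, -1.0]]
ft_force: [0.8, -2.7, 2.9]
grip_width: 0.176
time: 51.15
ee_pos: [565.0, -155.1, 57.5]
orientation: [[0.043, 0.999, -0.004], [0.999, -0.043, -0.003], [-0.003, -0.003, -1.0]]
ft_force: [-4.2, -0.2, 7.2]
grip_width: 0.18
[ 565.03555742 -155.10938343   57.50512094] 95.42866467888291 1.5341569163435906 [-4.22218487 -0.16058064  7.19720938]
```

```bash
python3 -m pendant '[[0.0008,0.0008,0,0],[0.0016,0.0016,0,1],[0.0018,0.0018,0,1],[0.0018,0.0018,0,1],[0.0018,0.0018,0,1],[0.0018,0.0018,0,1],[0.0018,0.0018,0,1],[0.0018,0.0018,0,1],[0.0018,0.0018,0,1],[0.0018,0.0018,0,1]]'
python3 -m pendant '[[0,0,0,0],[0,0,0,0],[0,0,0,0],[0,0,0,0],[0,0,0,0],[0,0,-0.02,0],[0,0,-0.06,0],[0,0,-0.11,0],[0,0,-0.16,0],[0,0,-0.19,0]]' 0.5
python3 -m pendant '[[-0.02,0,0,0],[-0.06,0,0,0],[-0.1,0,0,0],[-0.14,0,0,0],[-0.17,0,0,0],[-0.17,0,0,0],[-0.17,0,0,0],[-0.17,0,0,0],[-0.17,0,0,0],[-0.17,0,0,0]]'
python3 - <<'E'
from h import *
from scipy.optimize import least_squares
a=cv2.imread('pics/scene0.png').astype(int); d=snap('scene','sF.png'); b=cv2.imread('pics/sF.png').astype(int)
m=(np.abs(a-b).max(2)>45).astype(np.uint8); m=cv2.morphologyEx(m,cv2.MORPH_OPEN,np.ones((2,2),np.uint8))
n,l,st,c=cv2.connectedComponentsWithStats(m); print([s.tolist() for s in st[1:] if s[4]>12])
# cover edges compare: match cover patch
p=a[230:305,148:245].astype(np.uint8)
r_=cv2.matchTemplate(b.astype(np.uint8),a[232:250,188:202].astype(np.uint8),cv2.TM_CCOEFF_NORMED); print('knob',cv2.minMaxLoc(r_),'orig (188,232)')
E
```

```text
time: 52.4
ee_pos: [566.5, -153.8, 57.5]
orientation: [[0.06, 0.998, -0.004], [0.998, -0.06, -0.002], [-0.003, -0.004, -1.0]]
ft_force: [-4.2, 0.5, 7.6]
grip_width: 0.178
time: 53.65
ee_pos: [569.0, -152.0, 250.3]
orientation: [[0.06, 0.998, 0.004], [0.998, -0.06, -0.001], [-0.001, 0.004, -1.0]]
ft_force: [0.3, -0.1, -0.2]
grip_width: 0.498
time: 54.9
ee_pos: [558.2, -321.2, 247.5]
orientation: [[0.059, 0.998, 0.0], [0.998, -0.059, -0.0], [0.0, 0.0, -1.0]]
ft_force: [-1.3, -0.4, 0.8]
grip_width: 0.504
[[146, 14, 12, 27, 80], [0, 100, 54, 117, 4155], [380, 133, 6, 15, 73], [374, 158, 9, 8, 40], [376, 185, 16, 10, 90], [294, 208, 8, 23, 133], [262, 219, 10, 22, 138], [297, 233, 5, 7, 31], [267, 243, 6, 7, 36], [217, 247, 7, 7, 42], [225, 250, 9, 13, 78], [209, 257, 9, 14, 74], [219, 257, 3, 6, 15], [172, 261, 8, 7, 47], [182, 264, 10, 13, 78], [165, 271, 10, 14, 83], [176, 271, 3, 6, 14]]
knob (-0.7871469855308533, 0.9899037480354309, (208, 10), (188, 232)) orig (188,232)
```

```bash
python3 -c "
from h import *
print(ticket.finish_job())"
```

```text
the job is handed in; nothing more can be done
None
```

The job is done and handed in at about 55 s of the 210 s allowed; handing in gives no verdict.

- **Fasteners:** I turned both clockwise, to about 88°, before touching the cover.
- **Cover:** I swung it to about 95° open by its knob, and shut it again at the end. In the last scene picture the knob is back at its starting pixel. The arm's own reading put the cover within about 1.5° (0.027 rad) of shut before a last small nudge.
- **Stands:** There were two in the tray. I slid them into the channel to about 110 mm and 50 mm along it, and both looked upright in the pictures from both fixed cameras. One had been knocked about 4 cm earlier, so I measured its position again before gripping it. I left the yellow look-alike alone.
- **Left alone:** Compared with the first picture, the last one shows no change at the dishes, loupe or forceps.
- **Forces:** The readings I took stayed under about 10 N.
- **Disagreements:** The fixed and wrist cameras differed by 2 to 4 mm. I settled this from where the grips on the two fasteners ended up.
- **Not checked by eye:** I had used all 16 picture views, so I compared the final picture by image code only.

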